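# Stack the turned crate on its lugs

### The job

Add a second tier to the crate of sample parts on the bench: take the empty blue crate off the sloped stand and set it on the full one turned end for end, yellow end over the white-labelled end, so that it sits level on the rim lugs instead of nesting down onto the samples. Then put the plated block from the bench into the upper crate. Leave the full crate and its parts where they are, do not disturb the jar, clock or dish, and let go of everything.

Things in the scene. Friction and masses are not known exactly. Their poses are not given: they have to be found in the camera images.
- empty_crate: Empty blue stack-nest crate, loose, 0.14 kg, 150 (x) x 64 (y) x 46 high. Origin: centre of underside; z through its open mouth. Walls, floor 2.5 thick. Outside it tapers from 134 x 48 at the base to 147 x 61 at the rim; inside 129 x 43 at the floor, 142 x 56 at the rim. +x end yellow, -x end blue with a white plate. Starts flat on the stand's 30 degree slope, yellow end up, to the left.
- empty_crate_mark (a point): Middle of the outside of the empty crate's yellow end, at own (75, 0, 38) mm.
- full_crate: Second blue crate of the very same shape and size, loose, 0.35 kg, standing on the bench with its yellow (+x) end roughly away from the robot, holding the sleeve and bushing. Origin: centre of underside. Four lugs inside its long walls at x = +56 and -42, 8 long, tops 41 up (5 below the rim), reaching in to y = 18 and -18; below, 13 wide slots in wall and floor edge at the same x.
- full_crate_mark (a point): Middle of the outside of the full crate's yellow end, at own (75, 0, 38) mm.
- stand: Fixed aluminium stand, base 150 x 94, with a 76 wide slope of 30 degrees that rises toward its own +x (roughly the robot's left) and falls toward -x (right); 148 long, its middle 50 above the bench, top edge 87. A lip 10 high across the low end holds the crate. Origin: on the bench, under the middle of the slope.
- block: Zinc-plated grey rectangular test block, 19 (x) x 20 (y) x 44 high, 0.045 kg, standing on the bench. Origin: centre of its underside.
- sleeve: Dark grey sleeve, a ring 22 across, 18 high, loose in the full crate. Origin: centre of its underside.
- bushing: Tan bushing, a ring 28 across, 10 high, loose in the full crate. Origin: centre of its underside.
- jar: Bystander: clear sample jar with a black cap, 44 across, 57 high. Origin: centre of its underside.
- clock: Bystander: white thermometer clock block standing on edge, 21 x 44 x 44 high. Origin: centre of its underside.
- dish: Bystander: clear petri dish, 60 across, 13 high. Origin: centre of its underside.
- empty_crate_grip (a point): Centre of the empty crate's outer rim band, at own (0, 0, 38) mm. The band is upright, 150 x 64 outside, z = 30 to 46: grip it at mid-length across the long sides (64 mm, along own y). Axes as the crate's. This crate has lugs too (see full_crate): keep fingers that reach into it between x = -36 and +50.
- full_crate_seat (a point): Where the underside centre of a stacked crate comes to rest: own (0, 0, 41) mm of the full crate, on the lugs, about 3 mm play all round inside the rim. Set on turned half round (yellow end over white-plate end), a crate stays on the lugs; set on the same way round, its slots swallow the lugs and it sinks about 20 mm deeper, onto the samples.
Not all that is in view belongs to the job. There is more than one size of the block; the one meant has the size given above.

How it is judged:
On the way, in this order (a step that is already met when the one before it is completed fails the run):
1. the empty crate has been taken off the stand, and the block is not in it (distance between empty_crate and stand above 0.12 m and distance between block and empty_crate above 0.08 m), for 0.1 s.
2. the empty crate sits turned half round on the lugs of the full crate, the block not yet in it (z of empty_crate in the frame of full_crate between 0.037 and 0.046 m and x of empty_crate in the frame of full_crate between -0.007 and 0.007 m and y of empty_crate in the frame of full_crate between -0.006 and 0.006 m and x of empty_crate_mark in the frame of full_crate below -0.06 m and angle between empty_crate's own z axis and vertical below 0.06 rad and angle between the x axis of empty_crate and the x axis of full_crate, either way round below 0.12 rad and distance between block and empty_crate above 0.08 m), for 0.3 s.
At the end, for the whole second after the job is handed in: Upper crate on the lugs: underside 37-46 mm over the lower's, centred 7 x 6 mm, level 0.06 rad, parallel 0.12 rad, yellow end over label end. Block inside it. Lower crate level, within 40 mm of its start, sleeve and bushing in it (65 mm of its middle), under 30 mm up. All at rest, released (z of empty_crate in the frame of full_crate between 0.037 and 0.046 m and x of empty_crate in the frame of full_crate between -0.007 and 0.007 m and y of empty_crate in the frame of full_crate between -0.006 and 0.006 m and x of empty_crate_mark in the frame of full_crate below -0.06 m and angle between empty_crate's own z axis and vertical below 0.06 rad and angle between the x axis of empty_crate and the x axis of full_crate, either way round below 0.12 rad and x of block in the frame of empty_crate between -0.068 and 0.068 m and y of block in the frame of empty_crate between -0.028 and 0.028 m and z of block in the frame of empty_crate between -0.002 and 0.035 m and linear speed of each of empty_crate, full_crate, block below 0.02 m/s and distance of full_crate from where it was at the start of the episode below 0.04 m and angle between full_crate's own z axis and vertical below 0.05 rad and horizontal distance between each of sleeve, bushing and full_crate below 0.065 m and z of each of sleeve, bushing in the frame of full_crate below 0.03 m); the robot touches nothing.
It fails at once if the jar, clock or dish is moved by more than 30 mm or tipped by more than 0.35 rad ((distance of jar from where it was at the start of the episode above 0.03 m or angle between jar's own z axis and vertical above 0.35 rad) or (distance of clock from where it was at the start of the episode above 0.03 m or angle between clock's own z axis and vertical above 0.35 rad) or (distance of dish from where it was at the start of the episode above 0.03 m or angle between dish's own z axis and vertical above 0.35 rad)).
It fails at once if the empty crate presses on the sleeve or bushing with more than 2 N (contact force between empty_crate and sleeve above 2 N or contact force between empty_crate and bushing above 2 N).
It also fails if it takes over 67 s, if anything falls off the work surface, if the arm or the gripper's body presses on something with over 40 N, if the wrist force passes 120 N, or if a joint passes its speed limit or range.

### The arm

A 6-joint arm with a two-finger parallel gripper is mounted at the origin on a cart in front of the work surface, level with it; the furniture and walls round the work are solid. World frame = base frame: x ahead of the robot, y to its left, z up, the work surface at z = 0. Lengths are in m, angles in rad, forces in N, time in s.
With the tool pointing down it reaches from about 0.425 to 1.125 m from the base axis. Payload 14.9 kg.
Tool frame: the origin (TCP) lies midway between the tips of the shut fingers; the grasp point (between the pads) lies r.tcp_to_grasp behind it (r.tcp_to_grasp is the distance from the TCP to the grasp point, in m); z points along the fingers, y is the line along which they close (so a half turn about z gives the same grasp; the last joint's range is limited). The gripper opens to 91 mm and grips with 3 to 60 N. Pads are 32 mm wide; open, the fingers measure 118 mm over their backs; the gripper's body (76 mm by 178 mm) begins 60 mm behind the grasp point.
Start: joints at [-1.321, 0.379, 1.734, -0, 1.028, -0.033], TCP at [0.195, -0.672, 0.214] pointing down, gripper open.
Joint ranges: [-2.77, 2.77], [-0.74, 2.19], [0, 2.66], [-1.06, 4.2], [0.31, 2.87], [-3.08, 3.08]. Speed limits (rad/s): [1.89, 1.89, 2.39, 3.14, 3.14, 3.14].

### API

Orientations are given as a unit quaternion [x, y, z, w].
In Python, from workcell import r gives the robot as it stands.
- The arm moves only by the tool step_arm, never from a script. Its argument "commands" is a list of rows, each a list of 3 entries, a list of its own where there are three numbers: the shift along the tool's x, y, z in units of 0.15 m (1.0 is 0.15 m), then the turn, a rotation vector about the tool's x, y, z in units of 45 degrees (1.0 is 45 degrees), then the opening, from 0 (shut) to 1 (fully open). A call has 1 to 12 rows; each row shifts and turns the commanded pose from where the row before left it, along the tool's axes as they then stand; what a row does not reach is not made up. A row lasts 1/12 s, in which the tool goes at most 41.7 mm and 7.16 degrees, less where a joint would pass 70% of its speed; a pose out of reach is approached as far as the arm can. A call with a number of a shift or a turn outside -1 to 1 is refused whole. A call with a gripper value outside its range is refused whole. The fingers move at their own pace and stop on an object; "squeeze" is the grip in N (left out, the last holds). Time passes only in rows, so rows that do not move let the fingers close. It gives the time, the measured TCP pose, the force, the opening and the grip force at its end, in the units of the state.
- r.get_obs(): the state, without advancing time (a new reading comes with each control period).
- r.camera(name): name is "scene" or "top"; returns the picture (480x640x3 uint8, red, green, blue); there is no depth.
- r.calibration(name): a dict with "K" (3x3 intrinsics, pixels), "eye" and "attitude" of the camera in the world. Camera axes: x right, y up, looking along -z (the intrinsics and any distortion apply to the point x, -y, -z); pixel columns grow to the right and rows downward; lengths in m; the calibration is good to about 2 mm. A picture is of the moment at which its call begins. calibration takes no time and is no camera call.
- r.finish_job(): hands the job in; it is judged then, once.
The state is a dict: "clock": time; "joints": joint angles; "qd": joint speeds; "effort": joint torques, N m; "ee_pos": TCP position; "eef_rot": TCP orientation; "force": force on the tool from outside, world axes, zero at the start; "ft_torque": the same for the moment, N m; "gripper_width": finger opening in m; "grasp_force": force on a finger pad.
Only numpy, scipy, OpenCV 4.12 (cv2) and the standard library are available. Lean on these libraries where they do the work, as an engineer would, in place of code of your own. Each camera call takes 0.05 s, during which the arm holds its last target. There are 200 camera calls.

## Working session

There is one attempt and no reset: what is moved stays moved. The work goes in short steps, Python scripts to look and compute and a tool call to move; the robot and the scene stay as the last step left them, time stands still between calls to the robot, and variables do not carry over. Pictures are saved under pics/ and viewed, at most 10 in all, crops included, and the job is handed in when it is done.

Besides the shell and the picture viewer there is one more tool, called after "Emit:" as name(argument=value, ...) on one line, values as JSON. step_arm: Moves the arm, as the interface text tells. Shifts and turns lie within -1 to 1; 1 stands for 0.15 m of shift or 45 degrees of turn. Its arguments: {"type":"object","properties":{"commands":{"type":"array"},"squeeze":{"type":"number"}},"required":["commands"]}

```bash
ls; mkdir -p pics; python3 - <<'E'
from workcell import r
import cv2
for n in("scene","top"):
    im=r.camera(n); cv2.imwrite(f"pics/{n}0.png",im[:,:,::-1]); c=r.calibration(n); print(n,c)
print(r.get_obs(), r.tcp_to_grasp)
E
```

```text
pics
scene {'K': array([[593.39812718,   0.        , 322.17187885],
       [  0.        , 593.39812718, 240.32109539],
       [  0.        ,   0.        ,   1.        ]]), 'eye': array([0.0937565 , 0.84904483, 0.60950628]), 'attitude': array([-0.13855858,  0.47054912,  0.83181363, -0.25975205])}
top {'K': array([[474.10146375,   0.        , 315.75567452],
       [  0.        , 474.10146375, 237.12697848],
       [  0.        ,   0.        ,   1.        ]]), 'eye': array([0.42644885, 0.16555638, 0.92543805]), 'attitude': array([ 0.0344371 , -0.05006563, -0.69795832,  0.71355567])}
{'clock': 0.1, 'joints': array([-1.32130631e+00,  3.79357138e-01,  1.73471678e+00,  5.95297570e-06,
        1.02849284e+00, -3.32998885e-02]), 'qd': array([ 0.00040756, -0.00081642,  0.0004225 , -0.00119733, -0.00111016,
        0.00040607]), 'effort': array([-7.06538667e-04, -7.65039968e+01, -4.35290945e+01,  6.52008690e-02,
        3.98640521e-02, -2.63001141e-05]), 'ee_pos': array([ 0.19523424, -0.67185715,  0.21335591]), 'eef_rot': array([ 9.90020476e-01,  1.40922746e-01, -5.00112549e-05, -4.84480632e-04]), 'force': array([-0.14068661, -0.58664138,  0.32124968]), 'ft_torque': array([-0.02281505,  0.00440227, -0.04540299]), 'grasp_force': 0.0, 'gripper_width': 0.09139596171440502} 0.0188
```

View pics/scene0.png

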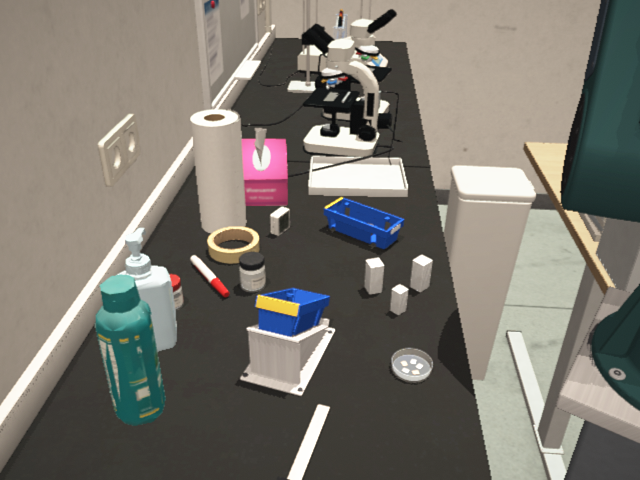

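View pics/top0.png

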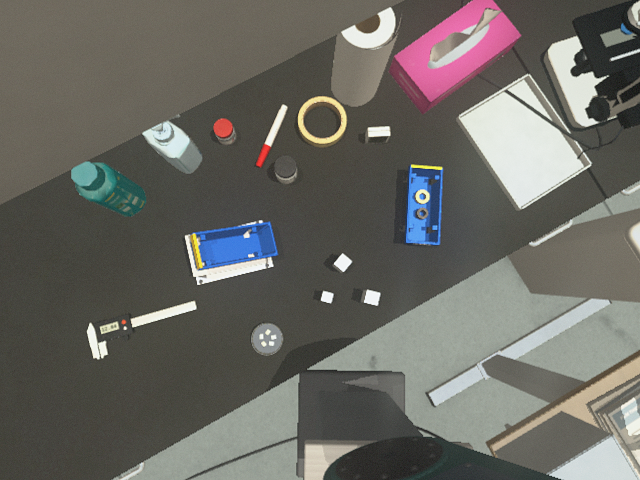

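The two views show the empty crate on the stand (top ≈ (232,247)), the full crate (≈ (424,205)), and three candidate blocks (≈ (342,263), (327,297), (372,298)). I'll enlarge these regions.

```bash
python3 - <<'E'
import cv2
t=cv2.imread("pics/top0.png"); s=cv2.imread("pics/scene0.png")
def crop(im,x,y,w,h,k,n):
    c=cv2.resize(im[y:y+h,x:x+w],None,fx=k,fy=k,interpolation=cv2.INTER_CUBIC)
    for i in range(0,w,20): cv2.putText(c,str(x+i),(i*k,8),0,.3,(255,255,255)); cv2.line(c,(i*k,10),(i*k,14),(255,255,255))
    for i in range(20,h,20): cv2.putText(c,str(y+i),(0,i*k+3),0,.3,(255,255,255))
    cv2.imwrite(n,c)
crop(t,180,155,266,155,3,"pics/tc.png"); crop(s,240,190,200,150,4,"pics/sc.png")
E
```

```text
(no output)
```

View pics/tc.png

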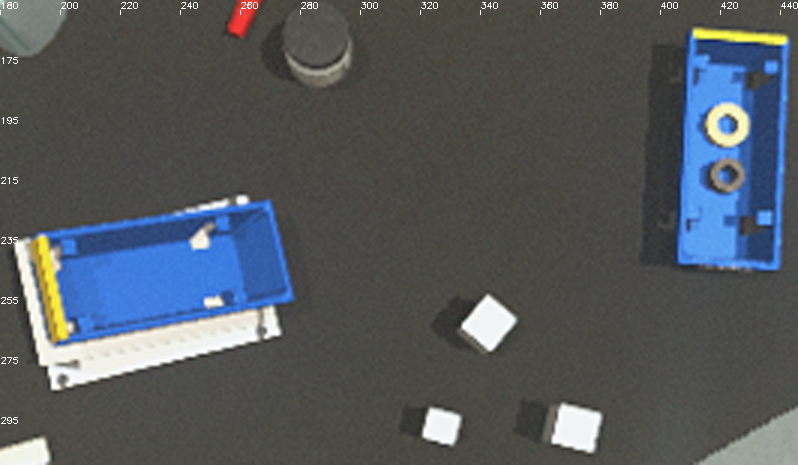

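View pics/sc.png

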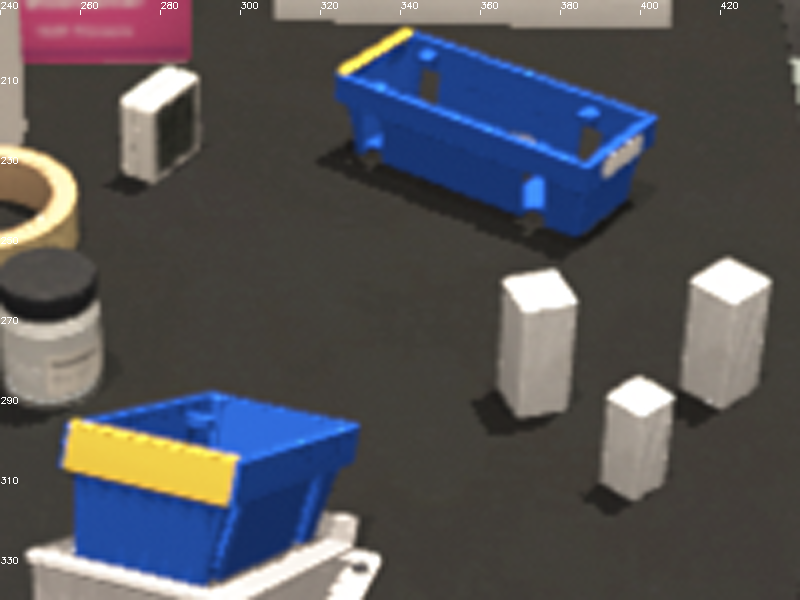

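Top crop: full-crate rim corners at crop (692,29),(788,37),(779,269),(679,264), with the yellow end up, away from the robot. The empty crate's yellow end is at left, x≈35–65. The blocks' tops are at (489,323), (441,426) and (576,428). The scene crop shows the same corners and all three blocks' top corners and feet. Next I'll fit poses to both views.

```bash
cat > h.py <<'E'
import numpy as np
from scipy.spatial.transform import Rotation as R
from scipy.optimize import least_squares
from workcell import r
C={n:r.calibration(n) for n in("scene","top")}
def proj(n,P):
    c=C[n]; p=(np.atleast_2d(P)-c["eye"])@R.from_quat(c["attitude"]).as_matrix()
    q=np.c_[p[:,0]/-p[:,2],-p[:,1]/-p[:,2],np.ones(len(p))]@c["K"].T
    return q[:,:2]
def tri(a,b):
    f=lambda X:np.r_[proj("top",X)[0]-a,proj("scene",X)[0]-b]
    s=least_squares(f,[.5,.1,.03]); return s.x,s.fun
def T(*p): return [np.array((180+x/3,155+y/3)) for x,y in p]
def S(*p): return [np.array((240+x/4,190+y/4)) for x,y in p]
def fit(topo,scno,x0):
    def f(x):
        M=R.from_rotvec(x[3:])
        return np.concatenate([(proj(n,M.apply(np.array(o)/1000)+x[:3])-np.array(p)).ravel() for n,(o,p) in(("top",topo),("scene",scno))])
    return least_squares(f,x0,loss="soft_l1")
E
cat > m.py <<'E'
from h import *
np.set_printoptions(precision=4,suppress=True)
rim=[(75,32,46),(75,-32,46),(-75,-32,46),(-75,32,46)]
F=fit((rim,T((692,29),(788,37),(779,269),(679,264))),(rim,S((337,76),(410,30),(655,118),(585,165))),[.5,0,0,0,0,0])
E=fit(([(75,-32,30),(75,32,30)]+rim[2:4][::1],T((34,237),(53,345),(268,202),(292,300))[:2]+T((268,202),(292,300))),
 ([rim[1],rim[0],rim[2],rim[3],(75,-32,30),(75,32,30)],S((70,419),(240,457),(215,392),(358,425),(62,467),(230,505))),[.45,.3,.05,-.3,-.3,1.5])
for n,s in(("full",F),("empty",E)):
    M=R.from_rotvec(s.x[3:]).as_matrix(); print(n,s.x[:3],"\n",M,"\n",s.fun.round(1))
    if n=="empty":print("grip",s.x[:3]+M@[0,0,.038],"tilt",np.degrees(np.arcsin(M[2,0])))
B={"A":(T((489,294),(518,322),(490,352),(461,323)),S((500,280),(555,268),(578,300),(517,311)),S((503,403),(568,410))),
"C":(T((555,403),(602,411),(597,453),(550,445)),S((690,284),(728,257),(771,280),(731,305)),S((682,393),(756,391))),
"S":(T((430,406),(462,411),(453,445),(421,439)),S((606,397),(640,376),(674,395),(639,417)),S((601,483),(665,483)))}
for n,(t,s,b) in B.items():
    X,e=tri(np.mean(t,0),np.mean(s,0)); print(n,X,e.round(1))
    # back-project corners on the plane z=X[2]
    for cam,pp in(("top",t),("scene",s)):
        q=np.array([least_squares(lambda u:proj(cam,[u[0],u[1],X[2]])[0]-p,X[:2]).x for p in pp])
        d=np.diff(np.r_[q,q[:1]],axis=0); print(cam,np.hypot(*d.T)*1000,np.degrees(np.arctan2(d[:,1],d[:,0])).round())
    # foot: mean of the side feet lies over the base centre
    print("foot",least_squares(lambda u:proj("scene",[u[0],u[1],0])[0]-np.mean(b,0),X[:2]).x)
E
python3 m.py
```

```text
full [ 0.6006 -0.0575 -0.0025] 
 [[ 0.9983  0.0573  0.0102]
 [-0.0571  0.9981 -0.0213]
 [-0.0114  0.0207  0.9997]] 
 [-0.6 -0.5  0.3 -0.2 -0.1 -0.3 -0.4 -1.4  0.  -0.3  0.3  0.5  1.2 -0.2
  1.3  0.4]
empty [0.5059 0.3095 0.0497] 
 [[-0.2119 -0.9671  0.1408]
 [ 0.8334 -0.2541 -0.4908]
 [ 0.5104  0.0133  0.8598]] 
 [-1.8 -0.4 -0.6 -0.1  1.  -0.9  0.7 -0.2 -0.7  0.1  0.8  0.2 -0.2  0.5
  2.   0.2 -0.7 -0.4  1.2  0. ]
grip [0.5112 0.2909 0.0824] tilt 30.693407191939716
A [0.487  0.0968 0.0549] [-0.4 -0.9  0.9  0.1]
top [24.6919 25.2852 25.0464 24.8876] [-133.  138.   46.  -43.]
scene [26.3298 25.919  27.8505 24.3079] [-123.  142.   53.  -42.]
foot [0.4821 0.1036]
C [0.4235 0.0428 0.0546] [-0.3 -0.7  0.7  0. ]
top [29.1097 25.6098 29.0058 25.6106] [-98. 173.  82.  -6.]
scene [29.246  23.9995 28.1271 21.9975] [-97. 166.  79. -12.]
foot [0.4216 0.0476]
S [0.4232 0.1242 0.0423] [-0.3 -0.6  0.5  0. ]
top [20.005  21.5487 20.0473 20.951 ] [-98. 166.  81. -14.]
scene [21.5763 18.0143 22.1524 17.952 ] [-102.  168.   78.  -14.]
foot [0.4221 0.1268]
```

```bash
cat >> h.py <<'E'
def fitc(topo,scno,x0,mk):
    def f(x):
        M,t=mk(x)
        return np.concatenate([(proj(n,np.array(o)/1000@M.T+t)-np.array(p)).ravel() for n,(o,p) in(("top",topo),("scene",scno)) if len(o)])
    return least_squares(f,x0,loss="soft_l1",x_scale=[.01]*len(x0))
def crateR(yaw,pitch=0): return R.from_euler("ZY",[yaw,-pitch],degrees=True).as_matrix()
FLIP=np.diag([1.,-1,-1])
def down(yaw): return crateR(yaw)@FLIP
def plan(p,M,N):
    o=r.get_obs(); A=R.from_quat(o["eef_rot"]).as_matrix()
    w=R.from_matrix(A.T@M).as_rotvec()/N; W=R.from_rotvec(w).as_matrix()
    Sm=sum(np.linalg.matrix_power(W,k) for k in range(N))
    d=np.linalg.solve(Sm,A.T@(np.array(p)-o["ee_pos"]))
    print(f"N={N} shift",(d/.15).round(4).tolist(),"turn",(w/(np.pi/4)).round(4).tolist(),"mm/deg per row",np.linalg.norm(d).round(4)*1000,np.degrees(np.linalg.norm(w)).round(2))
E
cat > m2.py <<'E'
from h import *
np.set_printoptions(precision=4,suppress=True)
rim=[(75,32,46),(75,-32,46),(-75,-32,46),(-75,32,46)]
F=fitc((rim,T((692,29),(788,37),(779,269),(679,264))),(rim,S((337,76),(410,30),(655,118),(585,165))),[.6,-.05,-3],lambda x:(crateR(x[2]),np.array([x[0],x[1],0])))
E=fitc(([(75,-32,30),(75,32,30)]+rim[2:4],T((34,237),(53,345),(268,202),(292,300))),
 ([rim[1],rim[0],rim[2],rim[3],(75,-32,30),(75,32,30)],S((70,419),(240,457),(215,392),(358,425),(62,467),(230,505))),[.5,.3,.05,104],lambda x:(crateR(x[3],30),x[:3]))
print(F.x,F.fun.round(1)); print(E.x,E.fun.round(1))
M=crateR(E.x[3],30); g=E.x[:3]+M@[0,0,.038]; print("grip",g,"tcp",g-M[:,2]*.0188,"standoff",g+M[:,2]*.08)
plan([.55,-.25,.28],down(50),12)
E
python3 m2.py
```

```text
[ 0.6001 -0.0572 -3.0241] [-1.2 -0.3  0.1 -0.4 -0.2 -0.  -0.8 -0.9  0.1 -1.   0.3 -0.8  1.5 -0.9
  1.6  0.3]
[  0.5066   0.3092   0.0499 104.3577] [-1.9 -0.4 -0.8 -0.   1.2 -1.1  0.8 -0.3 -0.6  0.2  0.7  1.  -0.  -0.6
  2.  -0.3 -0.7 -0.3  1.   0.7]
grip [0.5113 0.2908 0.0828] tcp [0.509  0.2999 0.0665] standoff [0.5212 0.252  0.152 ]
N=12 shift [0.2951, -0.0973, -0.037] turn [-0.0001, -0.0, -0.0626] mm/deg per row 46.9 2.82
```

Emit:
step_arm(commands=[[[0.22,-0.08,-0.03],[0,0,-0.047],1],[[0.22,-0.08,-0.03],[0,0,-0.047],1],[[0.22,-0.08,-0.03],[0,0,-0.047],1],[[0.22,-0.08,-0.03],[0,0,-0.047],1],[[0.22,-0.08,-0.03],[0,0,-0.047],1],[[0.22,-0.08,-0.03],[0,0,-0.047],1],[[0.22,-0.08,-0.03],[0,0,-0.047],1],[[0.22,-0.08,-0.03],[0,0,-0.047],1],[[0.22,-0.08,-0.03],[0,0,-0.047],1],[[0.22,-0.08,-0.03],[0,0,-0.047],1],[[0.22,-0.08,-0.03],[0,0,-0.047],1],[[0.22,-0.08,-0.03],[0,0,-0.047],1]], squeeze=15)

```text
clock: 1.1
ee_pos: [0.4766, -0.3609, 0.2679]
eef_rot: [0.935, 0.356, -0.0, -0.0]
force: [1.1, -0.2, 0.1]
gripper_width: 0.0912
grasp_force: 0.0
```

```bash
python3 -c "
from h import *
plan([.58,0.02,.26],down(85),12)
print(r.get_obs()['ee_pos'])"
```

```text
N=12 shift [0.2185, -0.0516, 0.0044] turn [-0.0, -0.0, -0.0802] mm/deg per row 33.7 3.61
[ 0.47661105 -0.36090295  0.26790658]
```

Emit:
step_arm(commands=[[[0.22,-0.05,0.004],[0,0,-0.08],1],[[0.22,-0.05,0.004],[0,0,-0.08],1],[[0.22,-0.05,0.004],[0,0,-0.08],1],[[0.22,-0.05,0.004],[0,0,-0.08],1],[[0.22,-0.05,0.004],[0,0,-0.08],1],[[0.22,-0.05,0.004],[0,0,-0.08],1],[[0.22,-0.05,0.004],[0,0,-0.08],1],[[0.22,-0.05,0.004],[0,0,-0.08],1],[[0.22,-0.05,0.004],[0,0,-0.08],1],[[0.22,-0.05,0.004],[0,0,-0.08],1],[[0.22,-0.05,0.004],[0,0,-0.08],1],[[0.22,-0.05,0.004],[0,0,-0.08],1]])

```text
clock: 2.1
ee_pos: [0.5839, 0.0208, 0.2605]
eef_rot: [0.738, 0.675, -0.0, -0.0]
force: [0.8, -0.4, 0.8]
gripper_width: 0.0913
grasp_force: 0.0
```

```bash
python3 -c "
from h import *
plan([.5212,0.252,.152],crateR(104.36,30)@FLIP,12)
print(r.get_obs()['ee_pos'])"
```

```text
N=12 shift [0.1142, -0.0245, 0.0911] turn [0.0094, 0.055, -0.0351] mm/deg per row 22.2 2.97
[0.58388894 0.02077321 0.26049744]
```

Emit:
step_arm(commands=[[[0.114,-0.0245,0.091],[0.0094,0.055,-0.035],1],[[0.114,-0.0245,0.091],[0.0094,0.055,-0.035],1],[[0.114,-0.0245,0.091],[0.0094,0.055,-0.035],1],[[0.114,-0.0245,0.091],[0.0094,0.055,-0.035],1],[[0.114,-0.0245,0.091],[0.0094,0.055,-0.035],1],[[0.114,-0.0245,0.091],[0.0094,0.055,-0.035],1],[[0.114,-0.0245,0.091],[0.0094,0.055,-0.035],1],[[0.114,-0.0245,0.091],[0.0094,0.055,-0.035],1],[[0.114,-0.0245,0.091],[0.0094,0.055,-0.035],1],[[0.114,-0.0245,0.091],[0.0094,0.055,-0.035],1],[[0.114,-0.0245,0.091],[0.0094,0.055,-0.035],1],[[0.114,-0.0245,0.091],[0.0094,0.055,-0.035],1],[[0,0,0],[0,0,0],1]])

```text
schema error: expected 1 to 12 rows
```

```bash
python3 -c "
from h import *
plan([.509,0.2999,.0665],crateR(104.36,30)@FLIP,8)
print(r.get_obs()['ee_pos'])
import cv2
im=r.camera('scene')[:,:,::-1][190:340,230:430]
cv2.imwrite('pics/s1.png',cv2.resize(im,None,fx=3,fy=3))"
```

```text
N=8 shift [0.1962, -0.0438, 0.2143] turn [0.0141, 0.0825, -0.0527] mm/deg per row 44.1 4.45
[0.58388894 0.02077321 0.26049744]
```

View pics/s1.png

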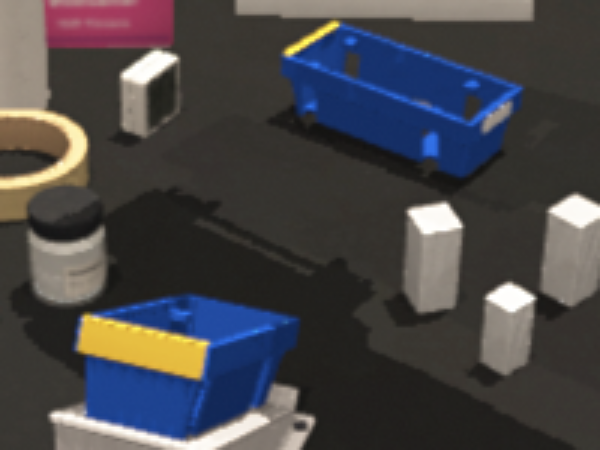

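The call was refused for having 13 rows, so the arm hasn't moved. The picture shows the crates and blocks as before: the empty crate at crop (190,360) and nothing disturbed. I'll resend it with 12 rows.

Emit:
step_arm(commands=[[[0.114,-0.0245,0.091],[0.0094,0.055,-0.035],1],[[0.114,-0.0245,0.091],[0.0094,0.055,-0.035],1],[[0.114,-0.0245,0.091],[0.0094,0.055,-0.035],1],[[0.114,-0.0245,0.091],[0.0094,0.055,-0.035],1],[[0.114,-0.0245,0.091],[0.0094,0.055,-0.035],1],[[0.114,-0.0245,0.091],[0.0094,0.055,-0.035],1],[[0.114,-0.0245,0.091],[0.0094,0.055,-0.035],1],[[0.114,-0.0245,0.091],[0.0094,0.055,-0.035],1],[[0.114,-0.0245,0.091],[0.0094,0.055,-0.035],1],[[0.114,-0.0245,0.091],[0.0094,0.055,-0.035],1],[[0.114,-0.0245,0.091],[0.0094,0.055,-0.035],1],[[0.114,-0.0245,0.091],[0.0094,0.055,-0.035],1]])

```text
clock: 3.15
ee_pos: [0.5216, 0.2509, 0.1518]
eef_rot: [0.593, 0.762, 0.159, -0.205]
force: [-0.5, 0.9, -0.0]
gripper_width: 0.0913
grasp_force: 0.0
```

Emit:
step_arm(commands=[[[0,0,0],[0,0,0],1],[[0,0,0],[0,0,0],1]])

```text
clock: 3.32
ee_pos: [0.5218, 0.25, 0.1518]
eef_rot: [0.594, 0.762, 0.158, -0.204]
force: [0.0, 0.2, 0.3]
gripper_width: 0.0912
grasp_force: 0.0
```

```bash
python3 -c "
from h import *
plan([.509,0.2999,.0665],crateR(104.36,30)@FLIP,8)
print(r.get_obs()['ee_pos'])"
```

```text
N=8 shift [0.0017, -0.0, 0.083] turn [0.0001, 0.0002, -0.0006] mm/deg per row 12.5 0.03
[0.52176132 0.24998317 0.15177712]
```

Emit:
step_arm(commands=[[[0.002,0,0.083],[0,0,0],1],[[0.002,0,0.083],[0,0,0],1],[[0.002,0,0.083],[0,0,0],1],[[0.002,0,0.083],[0,0,0],1],[[0.002,0,0.083],[0,0,0],1],[[0.002,0,0.083],[0,0,0],1],[[0.002,0,0.083],[0,0,0],1],[[0.002,0,0.083],[0,0,0],1],[[0,0,0],[0,0,0],1]])

```text
clock: 4.07
ee_pos: [0.5081, 0.3011, 0.065]
eef_rot: [0.594, 0.762, 0.158, -0.205]
force: [-0.7, -0.7, -0.7]
gripper_width: 0.091
grasp_force: 0.0
```

Emit:
step_arm(commands=[[[0,0,0],[0,0,0],0.6],[[0,0,0],[0,0,0],0.4],[[0,0,0],[0,0,0],0.4],[[0,0,0],[0,0,0],0.4],[[0,0,0],[0,0,0],0.4],[[0,0,0],[0,0,0],0.4],[[0,0,0],[0,0,0],0.4],[[0,0,0],[0,0,0],0.4]])

```text
clock: 4.73
ee_pos: [0.5099, 0.3003, 0.0677]
eef_rot: [0.594, 0.762, 0.159, -0.204]
force: [-0.3, -4.8, 6.8]
gripper_width: 0.0641
grasp_force: 14.9
```

Emit:
step_arm(commands=[[[0,0,-0.04],[0,0,0],0.4],[[0,0,-0.1],[0,0,0],0.4],[[0,0,-0.1],[0,0,0],0.4],[[0,0,-0.1],[0,0,0],0.4],[[0,0,-0.1],[0,0,0],0.4],[[0,0,-0.1],[0,0,0],0.4],[[0,0,-0.1],[0,0,0],0.4],[[0,0,-0.1],[0,0,0],0.4],[[0,0,-0.1],[0,0,0],0.4]], squeeze=20)

```text
clock: 5.48
ee_pos: [0.5251, 0.2384, 0.1779]
eef_rot: [0.594, 0.762, 0.159, -0.204]
force: [-0.1, 0.4, -1.6]
gripper_width: 0.0641
grasp_force: 19.9
```

```bash
python3 -c "
from h import *
plan([.58,.12,.24],down(145),12)
print(r.get_obs()['ee_pos'])"
```

```text
N=12 shift [-0.0613, -0.008, -0.0545] turn [0.0198, -0.0531, -0.0739] mm/deg per row 12.4 4.19
[0.52509431 0.2384341  0.17787929]
```

Emit:
step_arm(commands=[[[-0.061,-0.008,-0.0545],[0.0198,-0.053,-0.074],0.4],[[-0.061,-0.008,-0.0545],[0.0198,-0.053,-0.074],0.4],[[-0.061,-0.008,-0.0545],[0.0198,-0.053,-0.074],0.4],[[-0.061,-0.008,-0.0545],[0.0198,-0.053,-0.074],0.4],[[-0.061,-0.008,-0.0545],[0.0198,-0.053,-0.074],0.4],[[-0.061,-0.008,-0.0545],[0.0198,-0.053,-0.074],0.4],[[-0.061,-0.008,-0.0545],[0.0198,-0.053,-0.074],0.4],[[-0.061,-0.008,-0.0545],[0.0198,-0.053,-0.074],0.4],[[-0.061,-0.008,-0.0545],[0.0198,-0.053,-0.074],0.4],[[-0.061,-0.008,-0.0545],[0.0198,-0.053,-0.074],0.4],[[-0.061,-0.008,-0.0545],[0.0198,-0.053,-0.074],0.4],[[-0.061,-0.008,-0.0545],[0.0198,-0.053,-0.074],0.4]])

```text
clock: 6.48
ee_pos: [0.5799, 0.1203, 0.2397]
eef_rot: [0.299, 0.954, -0.001, 0.0]
force: [0.7, -0.3, -2.5]
gripper_width: 0.0637
grasp_force: 19.9
```

```bash
python3 -c "
from h import *
plan([.6,-.057,.16],down(177),12)
print(r.get_obs()['ee_pos'])"
```

```text
N=12 shift [-0.0451, -0.0897, 0.0444] turn [-0.0001, 0.0001, -0.059] mm/deg per row 16.5 2.65
[0.57989121 0.12032331 0.23971078]
```

Emit:
step_arm(commands=[[[-0.045,-0.09,0.044],[0,0,-0.059],0.4],[[-0.045,-0.09,0.044],[0,0,-0.059],0.4],[[-0.045,-0.09,0.044],[0,0,-0.059],0.4],[[-0.045,-0.09,0.044],[0,0,-0.059],0.4],[[-0.045,-0.09,0.044],[0,0,-0.059],0.4],[[-0.045,-0.09,0.044],[0,0,-0.059],0.4],[[-0.045,-0.09,0.044],[0,0,-0.059],0.4],[[-0.045,-0.09,0.044],[0,0,-0.059],0.4],[[-0.045,-0.09,0.044],[0,0,-0.059],0.4],[[-0.045,-0.09,0.044],[0,0,-0.059],0.4],[[-0.045,-0.09,0.044],[0,0,-0.059],0.4],[[-0.045,-0.09,0.044],[0,0,-0.059],0.4]])

```text
clock: 7.48
ee_pos: [0.5989, -0.0577, 0.1596]
eef_rot: [0.026, 1.0, 0.0, -0.0]
force: [0.4, -0.9, -1.7]
gripper_width: 0.0637
grasp_force: 19.9
```

Emit:
step_arm(commands=[[[0,0,0.05],[0,0,0],0.4],[[0,0,0.05],[0,0,0],0.4],[[0,0,0],[0,0,0],0.4],[[0,0,0],[0,0,0],0.4]])

```text
clock: 7.82
ee_pos: [0.5983, -0.0558, 0.1439]
eef_rot: [0.027, 1.0, 0.001, -0.001]
force: [-0.2, 0.4, -1.1]
gripper_width: 0.0638
grasp_force: 19.9
```

```bash
python3 -c "
import cv2,numpy as np
from h import *
def crop(im,x,y,w,h,k):
    c=cv2.resize(im[y:y+h,x:x+w],None,fx=k,fy=k,interpolation=cv2.INTER_CUBIC)
    return c
s=r.camera('scene')[:,:,::-1]; t=r.camera('top')[:,:,::-1]
cv2.imwrite('pics/t2full.png',t); cv2.imwrite('pics/s2full.png',s)
a=crop(s,305,120,125,125,4); b=crop(t,390,145,75,125,4)
cv2.imwrite('pics/c2.png',np.hstack([a,b]))
print(r.get_obs()['ee_pos'],r.get_obs()['eef_rot'])"
```

```text
[ 0.5989117  -0.05579901  0.14456085] [ 2.69998663e-02  9.99635270e-01  4.95959885e-04 -2.96915327e-04]
```

View pics/c2.png

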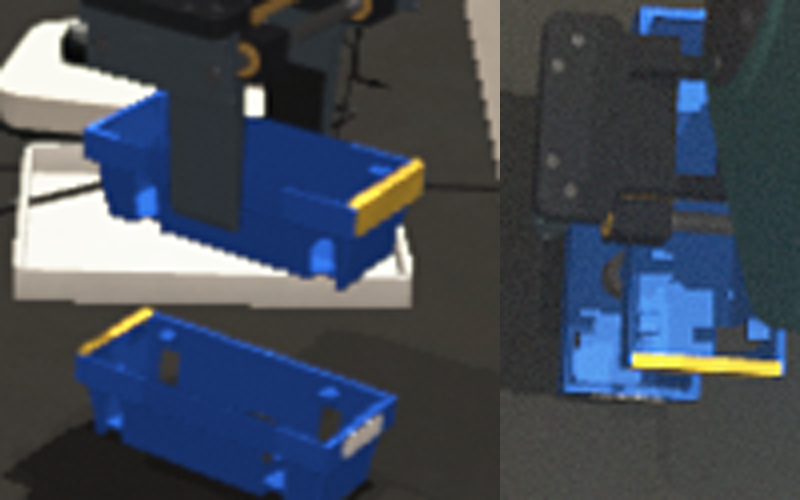

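The crate is held level above the full one, yellow end toward the robot. Crop pixels: rim corners at (85,130), (352,208) and (423,160), with the top view's yellow strip running (632,354)–(784,362). The full crate hasn't moved. I'll fit both crates the same way and take the difference.

```bash
cat > m3.py <<'E'
from h import *
np.set_printoptions(precision=4,suppress=True)
rim=[(75,32,46),(75,-32,46),(-75,-32,46),(-75,32,46)]
S2=lambda *p:[(305+x/4,120+y/4) for x,y in p]; T2=lambda *p:[(390+(x-500)/4,145+y/4) for x,y in p]
F=fitc((rim,T((692,29),(788,37),(779,269),(679,264))),(rim,S2((77,355),(150,308),(396,398),(332,443))),[.6,-.05,0,-3],lambda x:(crateR(x[3]),x[:3]))
H=[[(75,-32,30),(75,32,30),(-75,-32,46)],[rim[2],rim[3],rim[1],rim[0],(75,-32,30),(75,32,30),(-75,-32,30)]]
hp=[T2((632,369),(782,376),(640,8)),S2((85,130),(165,92),(352,208),(423,160),(354,236),(424,188),(89,157))]
G=fitc((H[0],hp[0]),(H[1],hp[1]),[.6,-.05,.12,177],lambda x:(crateR(x[3]),x[:3]))
G2=fitc((H[0],hp[0]),(H[1],hp[1]),[.6,-.05,.12,177,0],lambda x:(crateR(x[3],x[4]),x[:3]))
print("F",F.x,F.fun.round(1));print("H",G.x,G.fun.round(1));print("Hpitch",G2.x)
o=r.get_obs();print(o["ee_pos"],"tool yaw",np.degrees(R.from_quat(o["eef_rot"]).as_euler("ZYX"))[0],"expected origin z",o["ee_pos"][2]+.0188-.038)
print("rel in full", crateR(F.x[3]).T@(G.x[:3]-F.x[:3]), "yaw", G.x[3]-F.x[3])
E
python3 m3.py
```

```text
F [ 0.6004 -0.0583 -0.0016 -2.8377] [-0.9 -0.2  0.2 -0.3  0.2 -0.1 -0.3 -0.9  0.2 -0.3  0.3  0.2  1.3 -0.5
  0.1  1.2]
H [  0.5986  -0.0595   0.1219 178.9091] [-1.1 -0.4 -0.1 -0.5  0.5 -1.1  0.1 -0.7 -1.4 -1.3  2.4 -0.2  1.6  0.2
  1.2  1.   0.6  1.2 -1.1  0.4]
Hpitch [  0.5978  -0.0596   0.1215 178.1249   1.3462]
[ 0.5989 -0.0558  0.1446] tool yaw 176.90568401324526 expected origin z 0.1253608463085131
rel in full [-0.0018 -0.0013  0.1235] yaw 181.74676832455697
```

```bash
cat >> m3.py <<'E'
Y=176.9
G=fitc((H[0],hp[0]),(H[1],hp[1]),[.6,-.05,.12],lambda x:(crateR(Y),x[:3]))
print("fixed yaw",G.x,G.fun.round(1)); print("rel",crateR(F.x[3]).T@(G.x[:3]-F.x[:3]))
# scene only, fixed yaw and known heights, for both crates
zf=o["ee_pos"][2]+.0188-.038
g=fitc(([],[]),(H[1],hp[1]),[.6,-.05],lambda x:(crateR(Y),np.array([*x,zf])));f=fitc(([],[]),(rim,S2((77,355),(150,308),(396,398),(332,443))),[.6,-.05],lambda x:(crateR(-3),np.array([*x,0])))
print("scene",f.x,g.x,f.fun.round(1),g.fun.round(1)); print("rel",crateR(-3)[:2,:2].T@(g.x-f.x))
E
python3 m3.py | tail -6
```

```text
rel in full [-0.0018 -0.0013  0.1235] yaw 181.74676832455697
fixed yaw [ 0.599  -0.0608  0.1215] [-1.9 -1.4 -1.  -0.2  2.8 -1.8  0.6 -1.3 -0.  -1.6  1.2  0.   1.5  0.8
  0.   1.2  0.5  1.7 -0.6 -0.3]
rel [-0.0013 -0.0025  0.1231]
scene [ 0.5999 -0.0557] [ 0.5963 -0.0538] [-0.3 -0.4 -0.  -0.   0.9 -0.6 -0.4  1.2] [-0.2 -1.7 -0.6 -2.   0.9 -0.2  1.4  0.4 -0.3  1.   0.3  1.4 -1.4 -0.6]
rel [-0.0038  0.0017]
```

Emit:
step_arm(commands=[[[-0.013,0,0.059],[0,0,0],0.4],[[0,0,0.059],[0,0,0],0.4],[[0,0,0.059],[0,0,0],0.4],[[0,0,0.059],[0,0,0],0.4],[[0,0,0.059],[0,0,0],0.4],[[0,0,0.059],[0,0,0],0.4],[[0,0,0.059],[0,0,0],0.4],[[0,0,0.059],[0,0,0],0.4],[[0,0,0],[0,0,0],0.4],[[0,0,0],[0,0,0],0.4],[[0,0,0],[0,0,0],0.4]])

```text
clock: 8.83
ee_pos: [0.601, -0.0564, 0.0735]
eef_rot: [0.027, 1.0, 0.001, -0.0]
force: [-0.9, 1.0, -2.1]
gripper_width: 0.0641
grasp_force: 19.9
```

```bash
python3 -c "
import cv2,numpy as np
from h import *
s=r.camera('scene')[:,:,::-1]; t=r.camera('top')[:,:,::-1]
f=lambda im,x,y,w,h,k:cv2.resize(im[y:y+h,x:x+w],None,fx=k,fy=k,interpolation=cv2.INTER_CUBIC)
cv2.imwrite('pics/c3.png',np.hstack([f(s,315,160,100,85,5),f(t,398,160,60,85,5)]))
print(r.get_obs()['ee_pos'],r.get_obs()['eef_rot'])"
```

```text
[ 0.60118545 -0.05636271  0.07385145] [2.69771661e-02 9.99635929e-01 4.91686132e-04 1.64194672e-05]
```

View pics/c3.png

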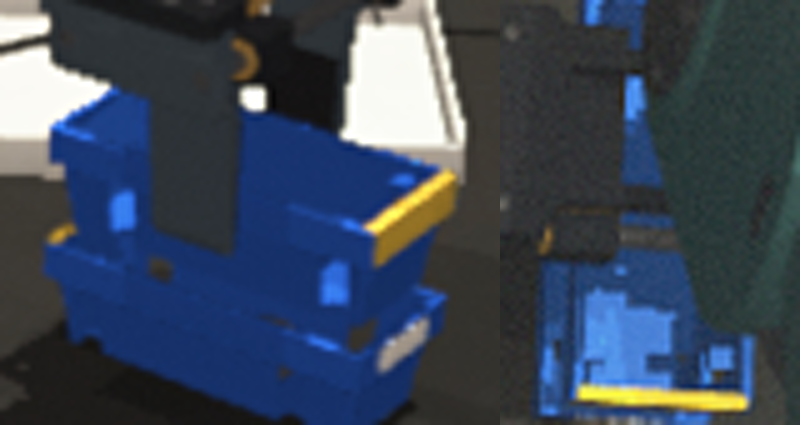

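```bash
cat > m4.py <<'E'
from h import *
np.set_printoptions(precision=2,suppress=True)
M=crateR(-3); t0=np.array([.6,-.057,0]); W=lambda p,dx=0,dy=0,dz=0:M@(np.array(p)/1000+[dx,dy,dz])+t0
obs=[("scene",(-75,32,46),(-75,32,46),(8,-120)),("scene",(-75,-32,46),(-75,-32,46),(10,-118)),("scene",(75,32,46),(75,32,46),(6,-118)),
("top",(-75,32,30),(-75,32,46),(577-541.5,402-415)),("top",(-75,-32,30),(-75,-32,46),(748-708,410-424))]
dz=r.get_obs()["ee_pos"][2]+.0188-.038
def f(x,z=dz): return np.concatenate([proj(c,W(a,x[0],x[1],z))[0]-proj(c,W(b))[0]-np.array(d)/5 for c,a,b,d in obs])
s=least_squares(f,[0,0],x_scale=.01);print("rel xy mm",s.x*1000,s.fun)
s=least_squares(lambda x:f(x[:2],x[2]),[0,0,.05],x_scale=.01);print("free z",s.x*1000,s.fun)
E
python3 m4.py
```

```text
rel xy mm [ 0.55 -1.86] [ 0.81 -2.16  0.72 -1.86 -0.41 -1.38 -1.5   0.04 -0.89  0.35]
free z [ 2.5  -5.19 48.79] [ 0.62 -0.32  0.44 -0.02 -0.24  0.46 -0.34 -0.52  0.02 -0.23]
```

Emit:
step_arm(commands=[[[0.007,0.018,0],[0,0,0],0.4],[[0,0,0.013],[0,0,0],0.4],[[0,0,0.013],[0,0,0],0.4],[[0,0,0.013],[0,0,0],0.4],[[0,0,0],[0,0,0],0.4],[[0,0,0],[0,0,0],0.4]])

```text
clock: 9.43
ee_pos: [0.5998, -0.0536, 0.0673]
eef_rot: [0.027, 1.0, 0.001, -0.001]
force: [-0.5, 1.2, -2.2]
gripper_width: 0.0641
grasp_force: 19.9
```

Emit:
step_arm(commands=[[[0,0,0.01],[0,0,0],0.4],[[0,0,0],[0,0,0],0.4],[[0,0,0],[0,0,0],0.4]])

```text
clock: 9.68
ee_pos: [0.5999, -0.0536, 0.0659]
eef_rot: [0.027, 1.0, 0.001, -0.0]
force: [0.0, 0.1, -2.1]
gripper_width: 0.0639
grasp_force: 19.9
```

Emit:
step_arm(commands=[[[0,0,0.01],[0,0,0],0.4],[[0,0,0],[0,0,0],0.4],[[0,0,0],[0,0,0],0.4]])

```text
clock: 9.93
ee_pos: [0.5999, -0.0536, 0.0644]
eef_rot: [0.027, 1.0, 0.001, -0.0]
force: [1.2, 0.2, -1.8]
gripper_width: 0.0641
grasp_force: 19.9
```

Emit:
step_arm(commands=[[[0,0,0.01],[0,0,0],0.4],[[0,0,0],[0,0,0],0.4],[[0,0,0],[0,0,0],0.4]])

```text
clock: 10.18
ee_pos: [0.6, -0.0536, 0.0629]
eef_rot: [0.027, 1.0, 0.001, -0.0]
force: [0.0, -1.8, -1.3]
gripper_width: 0.064
grasp_force: 19.9
```

Emit:
step_arm(commands=[[[0,0,0.01],[0,0,0],0.4],[[0,0,0],[0,0,0],0.4],[[0,0,0],[0,0,0],0.4]])

```text
clock: 10.43
ee_pos: [0.6001, -0.0537, 0.0615]
eef_rot: [0.027, 1.0, 0.0, -0.0]
force: [0.5, -1.4, -0.5]
gripper_width: 0.0642
grasp_force: 19.9
```

Emit:
step_arm(commands=[[[0,0,0.007],[0,0,0],0.4],[[0,0,0],[0,0,0],0.4],[[0,0,0],[0,0,0],0.4]])

```text
clock: 10.68
ee_pos: [0.6002, -0.0538, 0.0611]
eef_rot: [0.027, 1.0, 0.0, -0.0]
force: [-3.2, -2.4, 9.8]
gripper_width: 0.0646
grasp_force: 19.9
```

Emit:
step_arm(commands=[[[0,0,0.007],[0,0,0],0.4],[[0,0,0],[0,0,0],0.4],[[0,0,0],[0,0,0],0.4]])

```text
clock: 10.93
ee_pos: [0.6003, -0.0539, 0.0606]
eef_rot: [0.027, 1.0, 0.0, -0.0]
force: [-6.4, -3.8, 16.9]
gripper_width: 0.064
grasp_force: 20.0
```

```bash
python3 -c "
import cv2,numpy as np
from h import *
s=r.camera('scene')[:,:,::-1]; t=r.camera('top')[:,:,::-1]
f=lambda im,x,y,w,h,k:cv2.resize(im[y:y+h,x:x+w],None,fx=k,fy=k,interpolation=cv2.INTER_CUBIC)
cv2.imwrite('pics/c4.png',np.hstack([f(s,315,160,100,85,5),f(t,398,160,60,85,5)]))
print(r.get_obs()['ee_pos'],r.get_obs()['force'])"
```

```text
[ 0.60033461 -0.05394029  0.06058497] [-6.22035566 -4.17330586 18.74537937]
```

View pics/c4.png

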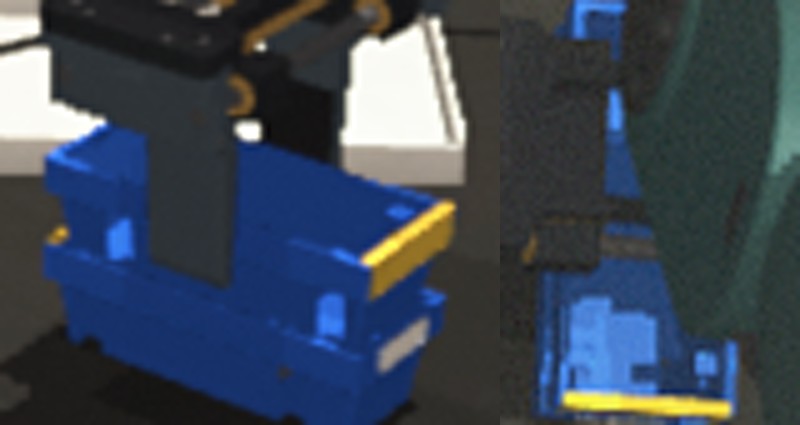

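The crate is down: the upper near corner is at crop (365,268) and the lower at (363,356), and both ends are level. I'll check the stack height with the same fit.

```bash
sed -e 's/(8,-120)/(3,-88)/;s/(10,-118)/(9,-86)/;s/(6,-118)/(-1,-88)/;s/577-541.5,402-415/563-541.5,405-415/;s/748-708,410-424/731-708,414-424/' m4.py > m5.py; python3 m5.py
```

```text
rel xy mm [0.53 0.06] [ 0.74 -1.81 -0.19 -1.71  0.3  -0.97 -1.38  0.2  -0.69  0.27]
free z [ 2.17 -2.73 36.48] [ 0.58 -0.31 -0.42 -0.21  0.45  0.54 -0.4  -0.27  0.07 -0.21]
```

Emit:
step_arm(commands=[[[0,0,-0.01],[0,0,0],0.4],[[0,0,0],[0,0,0],0.4],[[0,0,0],[0,0,0],0.75],[[0,0,0],[0,0,0],0.85],[[0,0,0],[0,0,0],1],[[0,0,0],[0,0,0],1],[[0,0,0],[0,0,0],1],[[0,0,0],[0,0,0],1]])

```text
clock: 11.7
ee_pos: [0.5999, -0.0535, 0.0608]
eef_rot: [0.027, 1.0, 0.001, -0.0]
force: [0.8, -0.4, 0.1]
gripper_width: 0.0915
grasp_force: 0.0
```

Emit:
step_arm(commands=[[[0,0,-0.05],[0,0,0],1],[[0,0,-0.1],[0,0,0],1],[[0,0,-0.1],[0,0,0],1],[[0,0,-0.1],[0,0,0],1],[[0,0,-0.1],[0,0,0],1],[[0,0,-0.1],[0,0,0],1],[[0,0,-0.1],[0,0,0],1],[[0,0,-0.1],[0,0,0],1],[[0,0,-0.1],[0,0,0],1],[[0,0,0],[0,0,0],1]])

```text
clock: 12.53
ee_pos: [0.6015, -0.0539, 0.1917]
eef_rot: [0.027, 1.0, 0.0, 0.002]
force: [0.4, 0.5, 0.4]
gripper_width: 0.0911
grasp_force: 0.0
```

```bash
python3 -c "
from h import *
plan([.43,.122,.16],down(80),24)
plan([.43,.122,.16],down(170),24)
print(r.get_obs()['ee_pos'],r.get_obs()['joints'])"
```

```text
N=24 shift [0.0769, -0.0051, 0.0087] turn [0.0002, 0.0001, 0.0897] mm/deg per row 11.6 4.04
N=24 shift [0.0528, 0.0433, 0.0087] turn [0.0001, 0.0002, 0.0064] mm/deg per row 10.3 0.29
[ 0.6014608  -0.05387455  0.19174826] [-1.28380525e-01  2.56740307e-01  1.94643308e+00  1.26110420e-03
  9.35094167e-01 -1.64594079e+00]
```

Emit:
step_arm(commands=[[[0.077,-0.005,0.009],[0,0,0.09],0.6],[[0.077,-0.005,0.009],[0,0,0.09],0.6],[[0.077,-0.005,0.009],[0,0,0.09],0.6],[[0.077,-0.005,0.009],[0,0,0.09],0.6],[[0.077,-0.005,0.009],[0,0,0.09],0.6],[[0.077,-0.005,0.009],[0,0,0.09],0.6],[[0.077,-0.005,0.009],[0,0,0.09],0.6],[[0.077,-0.005,0.009],[0,0,0.09],0.6],[[0.077,-0.005,0.009],[0,0,0.09],0.6],[[0.077,-0.005,0.009],[0,0,0.09],0.6],[[0.077,-0.005,0.009],[0,0,0.09],0.6],[[0.077,-0.005,0.009],[0,0,0.09],0.6]])

```text
clock: 13.53
ee_pos: [0.4739, -0.0037, 0.1719]
eef_rot: [0.438, 0.899, 0.0, -0.001]
force: [0.6, 0.1, -0.8]
gripper_width: 0.0545
grasp_force: 0.0
```

Emit:
step_arm(commands=[[[0.077,-0.005,0.009],[0,0,0.09],0.6],[[0.077,-0.005,0.009],[0,0,0.09],0.6],[[0.077,-0.005,0.009],[0,0,0.09],0.6],[[0.077,-0.005,0.009],[0,0,0.09],0.6],[[0.077,-0.005,0.009],[0,0,0.09],0.6],[[0.077,-0.005,0.009],[0,0,0.09],0.6],[[0.077,-0.005,0.009],[0,0,0.09],0.6],[[0.077,-0.005,0.009],[0,0,0.09],0.6],[[0.077,-0.005,0.009],[0,0,0.09],0.6],[[0.077,-0.005,0.009],[0,0,0.09],0.6],[[0.077,-0.005,0.009],[0,0,0.09],0.6],[[0.077,-0.005,0.009],[0,0,0.09],0.6]])

```text
clock: 14.53
ee_pos: [0.4287, 0.1234, 0.1559]
eef_rot: [0.769, 0.639, -0.0, -0.001]
force: [-0.2, -0.6, -1.6]
gripper_width: 0.0545
grasp_force: 0.0
```

```bash
python3 -c "
import cv2
from h import *
plan([.4225,.1255,.075],down(79.5),6)
print(r.get_obs()['ee_pos'],r.get_obs()['gripper_width'])
s=r.camera('scene')[:,:,::-1]; t=r.camera('top')[:,:,::-1]
f=lambda im,x,y,w,h,k:cv2.resize(im[y:y+h,x:x+w],None,fx=k,fy=k,interpolation=cv2.INTER_CUBIC)
cv2.imwrite('pics/c5.png',np.hstack([f(s,310,160,125,160,3),f(t,395,155,60,96,5)]))"
```

```text
N=6 shift [0.001, -0.0071, 0.0899] turn [-0.0003, -0.0002, 0.0] mm/deg per row 13.5 0.01
[0.4286833  0.12342362 0.15594576] 0.054534772926956396
```

View pics/c5.png

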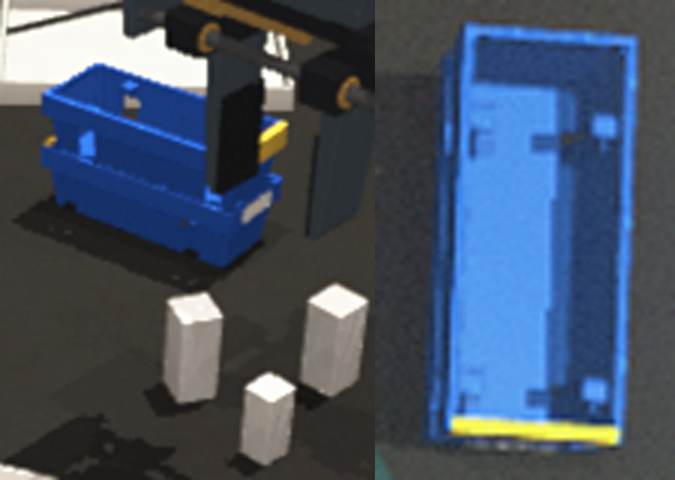

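The upper crate sits level and parallel on the lower one (top crop corners (464,24), (637,37), (450,432)), and the small block is standing at scene crop (268,415). Now I'll grasp the block.

Emit:
step_arm(commands=[[[0,-0.007,0.09],[0,0,0],0.6],[[0,-0.007,0.09],[0,0,0],0.6],[[0,-0.007,0.09],[0,0,0],0.6],[[0,-0.007,0.09],[0,0,0],0.6],[[0,-0.007,0.09],[0,0,0],0.6],[[0,-0.007,0.09],[0,0,0],0.6],[[0,0,0.08],[0,0,0],0.6],[[0,0,0.08],[0,0,0],0.6],[[0,0,0.08],[0,0,0],0.6],[[0,0,0.08],[0,0,0],0.6],[[0,0,0.08],[0,0,0],0.6],[[0,0,0],[0,0,0],0.6]])

```text
clock: 15.63
ee_pos: [0.4216, 0.1234, 0.0137]
eef_rot: [0.767, 0.642, -0.001, -0.001]
force: [-1.2, -0.2, -0.4]
gripper_width: 0.0549
grasp_force: 0.0
```

Emit:
step_arm(commands=[[[0,0,0],[0,0,0],0.3],[[0,0,0],[0,0,0],0.1],[[0,0,0],[0,0,0],0.1],[[0,0,0],[0,0,0],0.1],[[0,0,0],[0,0,0],0.1],[[0,0,0],[0,0,0],0.1],[[0,0,0],[0,0,0],0.1],[[0,0,0],[0,0,0],0.1]], squeeze=15)

```text
clock: 16.3
ee_pos: [0.4231, 0.1243, 0.0156]
eef_rot: [0.768, 0.641, 0.0, -0.001]
force: [-0.6, -1.0, 8.1]
gripper_width: 0.0183
grasp_force: 15.0
```

Emit:
step_arm(commands=[[[0,0,-0.04],[0,0,0],0.1],[[0,0,-0.1],[0,0,0],0.1],[[0,0,-0.1],[0,0,0],0.1],[[0,0,-0.1],[0,0,0],0.1],[[0,0,-0.1],[0,0,0],0.1],[[0,0,-0.1],[0,0,0],0.1],[[0,0,-0.1],[0,0,0],0.1],[[0,0,-0.1],[0,0,0],0.1],[[0,0,-0.1],[0,0,0],0.1],[[0,0,-0.1],[0,0,0],0.1],[[0,0,-0.1],[0,0,0],0.1],[[0,0,0],[0,0,0],0.1]])

```text
clock: 17.3
ee_pos: [0.4241, 0.1244, 0.174]
eef_rot: [0.768, 0.641, 0.002, 0.0]
force: [0.8, 0.7, 0.7]
gripper_width: 0.0186
grasp_force: 15.0
```

```bash
python3 -c "
from h import *
plan([.60,-.0535,.155],down(87),12)
print(r.get_obs()['ee_pos'],r.get_obs()['gripper_width'])"
```

```text
N=12 shift [-0.0863, 0.109, 0.0106] turn [0.0003, -0.0002, -0.0135] mm/deg per row 20.9 0.61
[0.42412494 0.12436105 0.17400995] 0.018578449155571303
```

Emit:
step_arm(commands=[[[-0.086,0.109,0.01],[0,0,-0.0135],0.1],[[-0.086,0.109,0.01],[0,0,-0.0135],0.1],[[-0.086,0.109,0.01],[0,0,-0.0135],0.1],[[-0.086,0.109,0.01],[0,0,-0.0135],0.1],[[-0.086,0.109,0.01],[0,0,-0.0135],0.1],[[-0.086,0.109,0.01],[0,0,-0.0135],0.1],[[-0.086,0.109,0.01],[0,0,-0.0135],0.1],[[-0.086,0.109,0.01],[0,0,-0.0135],0.1],[[-0.086,0.109,0.01],[0,0,-0.0135],0.1],[[-0.086,0.109,0.01],[0,0,-0.0135],0.1],[[-0.086,0.109,0.01],[0,0,-0.0135],0.1],[[-0.086,0.109,0.01],[0,0,-0.0135],0.1]])

```text
clock: 18.3
ee_pos: [0.599, -0.054, 0.1522]
eef_rot: [0.725, 0.689, -0.0, -0.001]
force: [-0.9, -0.0, -1.2]
gripper_width: 0.0184
grasp_force: 15.0
```

Emit:
step_arm(commands=[[[0,0,0.08],[0,0,0],0.1],[[0,0,0.08],[0,0,0],0.1],[[0,0,0.08],[0,0,0],0.1],[[0,0,0.08],[0,0,0],0.1],[[0,0,0],[0,0,0],0.1],[[0,0,0],[0,0,0],0.1]])

```text
clock: 18.8
ee_pos: [0.5978, -0.0527, 0.104]
eef_rot: [0.725, 0.689, -0.001, -0.001]
force: [0.0, -1.0, -0.1]
gripper_width: 0.0185
grasp_force: 15.0
```

Emit:
step_arm(commands=[[[0,0,0.056],[0,0,0],0.1],[[0,0,0.056],[0,0,0],0.1],[[0,0,0.056],[0,0,0],0.1],[[0,0,0.056],[0,0,0],0.1],[[0,0,0.05],[0,0,0],0.1],[[0,0,0],[0,0,0],0.1],[[0,0,0],[0,0,0],0.1]])

```text
clock: 19.38
ee_pos: [0.5985, -0.0531, 0.0633]
eef_rot: [0.725, 0.688, -0.0, -0.001]
force: [0.2, -0.2, 0.4]
gripper_width: 0.0185
grasp_force: 15.0
```

Emit:
step_arm(commands=[[[0,0,0.008],[0,0,0],0.1],[[0,0,0],[0,0,0],0.1],[[0,0,0],[0,0,0],0.1]])

```text
clock: 19.63
ee_pos: [0.599, -0.0532, 0.063]
eef_rot: [0.725, 0.688, 0.0, -0.0]
force: [0.7, 0.2, -0.1]
gripper_width: 0.0188
grasp_force: 15.0
```

Emit:
step_arm(commands=[[[0,0,0.01],[0,0,0],0.1],[[0,0,0],[0,0,0],0.1],[[0,0,0],[0,0,0],0.1]])

```text
clock: 19.88
ee_pos: [0.5988, -0.0531, 0.0612]
eef_rot: [0.725, 0.688, 0.0, -0.001]
force: [0.9, 0.5, -0.2]
gripper_width: 0.0186
grasp_force: 15.0
```

Emit:
step_arm(commands=[[[0,0,0.007],[0,0,0],0.1],[[0,0,0],[0,0,0],0.1],[[0,0,0],[0,0,0],0.1]])

```text
clock: 20.13
ee_pos: [0.5987, -0.0531, 0.0601]
eef_rot: [0.725, 0.688, 0.0, -0.001]
force: [-0.9, 0.2, -0.5]
gripper_width: 0.0188
grasp_force: 15.0
```

About 1 mm above the floor. I'll release, opening to about 55 mm, and retreat.

Emit:
step_arm(commands=[[[0,0,0.005],[0,0,0],0.1],[[0,0,0],[0,0,0],0.1],[[0,0,0],[0,0,0],0.25],[[0,0,0],[0,0,0],0.4],[[0,0,0],[0,0,0],0.5],[[0,0,0],[0,0,0],0.5],[[0,0,0],[0,0,0],0.5],[[0,0,0],[0,0,0],0.5]])

```text
clock: 20.8
ee_pos: [0.5987, -0.0531, 0.0594]
eef_rot: [0.725, 0.688, 0.0, -0.001]
force: [0.5, 0.1, -0.5]
gripper_width: 0.0454
grasp_force: 0.0
```

Emit:
step_arm(commands=[[[0,0,-0.05],[0,0,0],0.5],[[0,0,-0.1],[0,0,0],0.5],[[0,0,-0.1],[0,0,0],0.5],[[0,0,-0.1],[0,0,0],0.5],[[0,0,-0.1],[0,0,0],0.5],[[0,0,-0.1],[0,0,0],0.5],[[0,0,-0.1],[0,0,0],0.5],[[0,0,-0.1],[0,0,0],0.5],[[0,0,-0.1],[0,0,0],0.5]])

```text
clock: 21.55
ee_pos: [0.5988, -0.0533, 0.1882]
eef_rot: [0.725, 0.688, 0.0, -0.001]
force: [-0.3, 0.5, -0.1]
gripper_width: 0.0458
grasp_force: 0.0
```

Emit:
step_arm(commands=[[[-0.2,0,0],[0,0,0],0.5],[[-0.2,0,0],[0,0,0],0.5],[[-0.2,0,0],[0,0,0],0.5],[[-0.2,0,0],[0,0,0],0.5],[[-0.2,0,0],[0,0,0],0.5],[[-0.2,0,0],[0,0,0],0.5],[[-0.2,0,0],[0,0,0],0.5],[[0,0,0],[0,0,0],0.5],[[0,0,0],[0,0,0],0.5]])

```text
clock: 22.3
ee_pos: [0.5876, -0.2641, 0.1871]
eef_rot: [0.726, 0.688, 0.0, -0.001]
force: [-0.1, 0.4, 0.1]
gripper_width: 0.0457
grasp_force: 0.0
```

```bash
python3 -c "
import cv2
from h import *
s=r.camera('scene')[:,:,::-1]; t=r.camera('top')[:,:,::-1]
f=lambda im,x,y,w,h,k:cv2.resize(im[y:y+h,x:x+w],None,fx=k,fy=k,interpolation=cv2.INTER_CUBIC)
cv2.imwrite('pics/c6.png',np.hstack([f(s,310,160,120,100,4),f(t,390,155,70,100,4)]))"
```

```text
(no output)
```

View pics/c6.png

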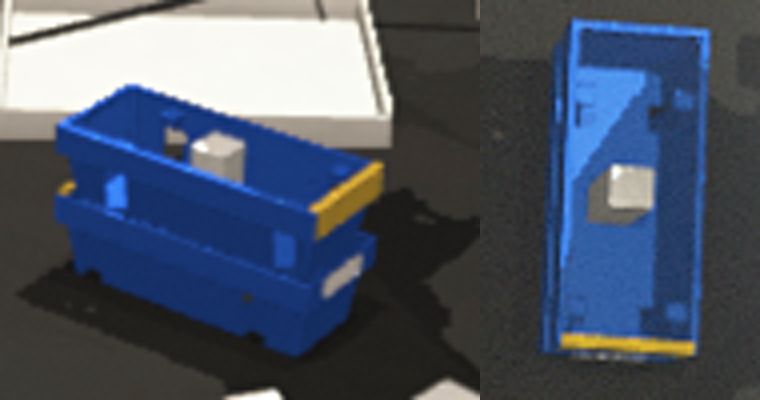

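The block stands upright in the upper crate at (630,188), and the crates are level and aligned with the yellow end over the white label. The arm is clear, so I'm handing in.

```bash
python3 -c "
from workcell import r
print(r.finish_job())"
```

```text
the job is handed in; nothing more can be done
None
```

I handed the job in at about 22 s. The last pictures show the empty crate level on the full one, yellow end over the white label, with the plated block standing in it and the gripper clear; the hand-in returned no verdict.

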